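Fasten the sprung lid of a luthier's travel case with its hasp

ROBOT

A 6-joint arm with a two-finger parallel gripper is mounted at the origin on a cart in front of the work surface, level with it; the furniture and walls round the work are solid. World frame = base frame: x ahead of the robot, y to its left, z up, the work surface at z = 0. Lengths are in m, angles in rad, forces in N, time in s.
With the tool pointing down it reaches from about 0.35 to 0.975 m from the base axis. Payload 4.9 kg.
Tool frame: the origin (TCP) lies between the finger pads; the fingertips stand 14 mm ahead of it and the grasp point (between the pads) lies 5 mm behind it (manip.tcp_to_tips is the distance from the TCP to the fingertips, in m); z points along the fingers, y is the line along which they close (so a half turn about z gives the same grasp; the last joint's range is limited). The gripper opens to 85 mm and grips with 20 to 120 N. Pads are 22 mm wide; open, the fingers measure 114 mm over their backs; the gripper's body (76 mm by 85 mm) begins 54 mm behind the grasp point. The pads swing forward as they close: fully open they stand 13 mm farther back than shut.
Start: joints at [-1.283, 0.053, 1.613, -0, 1.476, -0.119], TCP at [0.247, -0.574, 0.225] pointing down, gripper open.
Joint ranges: [-3.01, 3.01], [-1.01, 2.22], [0.06, 2.58], [-1.02, 4.17], [0.09, 2.62], [-3.14, 3.14]. Speed limits (rad/s): [2.57, 2.57, 3.14, 3.14, 3.14, 3.14].

INTERFACE

Orientations are given as a unit quaternion [w, x, y, z].
In Python, from plant import manip gives the robot as it stands.
- The arm moves only by the tool servo_tool, never from a script. Its argument "moves" is a list that holds one entry, the list of rows, each a list of 7 numbers: the shift along the tool's x, y, z in mm, then the turn, a rotation vector about the tool's x, y, z in degrees, then the finger opening in mm, from 0 to 85.4. In form: [[[x, y, z, ax, ay, az, fingers], ...]]. A call has 1 to 12 rows; each row shifts and turns the commanded pose from where the row before left it, along the tool's axes as they then stand; what a row does not reach is not made up. A row lasts 1/8 s, in which the tool goes at most 62.5 mm and 10.7 degrees, less where a joint would pass 70% of its speed; a pose out of reach is approached as far as the arm can. A call with a gripper value outside its range is refused whole. The fingers move at their own pace and stop on an object; the grip force is fixed at half the most. Time passes only in rows, so rows that do not move let the fingers close. It gives the time, the measured TCP pose, the force, the opening and the grip force at its end, in the units of the state.
- manip.state(): the state, without advancing time (a new reading comes with each control period).
- manip.grab_frame(name): name is "side" or "top"; returns a dict with "image" (384x512x3 uint8, blue, green, red), "mtx" (3x3 intrinsics, pixels), "dist_coeffs" ([k1, k2, p1, p2, k3] as OpenCV has them; the pictures are not rectified), "eye" and "rotation" of the camera in the world. Camera axes: x right, y down, z forward; pixel columns grow to the right and rows downward; lengths in m; the calibration is good to about 2 mm. A picture is of the moment at which its call begins. There is no depth.
- manip.job_done(): hands the job in; it is judged then, once.
The state is a dict: "time": time; "joint_pos": joint angles; "joint_vel": joint speeds; "joint_efforts": joint torques, N m; "tool_pos": TCP position; "tool_rot": TCP orientation; "contact_force": force on the tool from outside, world axes, zero at the start; "ft_torque": the same for the moment, N m; "gripper_width": opening from 0.0 (shut) to 1.0 (fully open); "grasp_force": force on a finger pad.
Only numpy, scipy, OpenCV 4.12 (cv2) and the standard library are available. Lean on these libraries where they do the work, as an engineer would, in place of code of your own. Each camera call takes 0.05 s, during which the arm holds its last target. There are 200 camera calls.

TASK

Fasten the wooden travel case: swing the brass hasp over so that its slot goes over the turn-button on the lid, press it down until the springy lid is fully shut, and turn the button square across the slot so that the hasp holds the lid shut by itself. The button has to be in line with the slot before the hasp will go over it. Leave the other things on the bench where they are.

Things in the scene. Friction and masses are not known exactly. Their poses are not given: they have to be found in the camera images.
- case: Fixed wooden travel case, 190 (x) by 260 (y) by 80 mm high, a brass handle on each end. Origin: centre of its underside. x points from its front (hasp side, towards the robot) to its rear, z up. The lid's flat top is 80 mm up when shut. The turn-button's axis is at x = -0.024, y = 0; the lid's rear hinge line at x = +0.090, z = 0.068.
- lid (a joint): Angle of the lid about its rear hinge, rad: 0 fully shut, grows as the front rises (at most 0.2). A springy felt seal holds it ajar at about 0.09, so that the button stands about 10 mm above its shut place; shutting it takes about 8 N pressed down at the button, and it springs up again when let go (to about 0.04 with the hasp lying over it) unless the button locks it.
- hasp (a joint): Angle of the hasp about its pin, rad: 0 lying flat on the shut lid, pi/2 upright, 2.5 leaning out over the front, at most 2.7. It is stiff enough (0.05 N m) to stay where left. At angle a the hasp points along (cos a, 0, sin a) in the case's axes.
- button (a joint): Angle of the turn-button about its upright axis in the lid, rad, anticlockwise from above positive: 0 when its long side lies along the case's y, in line with the hasp's slot; +1.57 or -1.57 square across it (locked; either will do). Stops at +1.65 and -1.65; light friction (0.04 N m).
- hasp_pin (a point): Middle of the hasp's hinge pin on the front rail of the case, at x = -0.086, z = 0.084 in the case's frame. Axes as the case's.
- hasp_slot (a point): Centre of the slot in the brass hasp, 62 mm from the pin. The slot is 46 mm (y) by 18 mm (x, along the strap), right through; the strap is 5 mm thick and 64 mm wide. Flat on the shut lid, its top is 86 mm above the bench.
- hasp_roll (a point): Centre of the hasp's round rolled end: a bar 12 mm thick and 40 mm long, parallel to the case's y, 106 mm from the pin along the hasp and 3 mm to its upper side (upper when closed). Its two ends can be pinched (40 mm) and it turns between the pads.
- button_top (a point): Centre of the top of the brass turn-button: a wing 38 mm long (its y) and 10 mm thick (its x), rounded top 26 mm above the lid, underside 8 mm above the lid, so it passes 2 mm over the flat hasp. Pinch it across its 10 mm; with the hasp over it the fingertips can rest on the hasp either side.
- sanding_block: Cork sanding block 46x90x27 mm, bystander; origin under its centre.
- spool_clamp_a: Wooden spool clamp 35x35x68 mm standing, bystander; origin under its centre.
- spool_clamp_b: A second wooden spool clamp 35x35x68 mm standing, bystander; origin under its centre.
- try_square: Try square 172x118x17 mm lying flat, bystander; origin under its centre.
- varnish_jar: Glass varnish jar with lid, 58 mm across, 89 mm high, bystander; origin under its centre.
- neck_blank: Violin neck blank 42x303x42 mm lying in front, bystander; origin under its centre.
- rosin: Round rosin cake 45 mm across, 16 mm high, bystander; origin under its centre.

How it is judged:
On the way:
1. the hasp lies flat with its slot over the button and the lid is pressed shut, before the button is turned across (value of joint hasp below 0.1 rad and value of joint lid below 0.03 rad and value of joint button between -0.45 and 0.45 rad), for 0.1 s.
At the end, for the whole second after the job is handed in: The lid is shut (joint under 0.04 rad), the hasp lies flat over it (under 0.12 rad), the button stands across the slot (more than 1.2 rad either way from in line), and all is still, with nothing held (value of joint lid below 0.04 rad and value of joint hasp below 0.12 rad and (value of joint button above 1.2 rad or value of joint button below -1.2 rad) and velocity of joint lid between -0.1 and 0.1 rad/s); the robot touches nothing.
It fails at once if a bystander is moved by more than 30 mm (distance of any of sanding_block, spool_clamp_a, spool_clamp_b, try_square, varnish_jar, neck_blank, rosin from where it was at the start of the episode above 0.03 m).
It also fails if it takes over 64 s, if anything falls off the work surface, if the arm or the gripper's body presses on something with over 40 N, if the wrist force passes 120 N, or if a joint passes its speed limit or range.

## Working session

There is one attempt and no reset: what is moved stays moved. The work goes in short steps, Python scripts to look and compute and a tool call to move; the robot and the scene stay as the last step left them, time stands still between calls to the robot, and variables do not carry over. Pictures are saved under pics/ and viewed, at most 10 in all, crops included, and the job is handed in when it is done.

Besides the shell and the picture viewer there is one more tool, called after "Request:" by a JSON object that holds its "op" and its "data", one argument or row to a line. servo_tool: Moves the arm, as the interface text tells. Its arguments: {"type":"object","properties":{"moves":{"type":"array"}},"required":["moves"]}

```bash
mkdir -p pics; ls; python3 - <<'E'
from plant import manip
import cv2
s=manip.state();print(s)
for n in("side","top"):
    f=manip.grab_frame(n);cv2.imwrite(f"pics/{n}0.png",f["image"]);print(n,f["mtx"],f["dist_coeffs"],f["eye"],f["rotation"])
E
```

```text
pics
{'time': 0.0, 'joint_pos': array([-1.28301710e+00,  5.33911612e-02,  1.61429845e+00, -4.01789773e-05,
        1.47598378e+00, -1.18996617e-01]), 'joint_vel': array([-0.00088039,  0.00090741, -0.00072256, -0.00075469,  0.00086986,
       -0.00089901]), 'joint_efforts': array([ 1.71694533e-03, -3.93677688e+01, -3.70179713e+01, -2.54153622e-05,
        7.07662912e-03,  1.46338536e-06]), 'tool_pos': array([ 0.24709172, -0.57339119,  0.2238391 ]), 'tool_rot': array([-1.03498093e-03,  9.79386960e-01,  2.01990347e-01, -1.07620025e-04]), 'contact_force': array([ 0.40323646,  0.3455995 , -0.06592632]), 'ft_torque': array([ 0.00406999, -0.02061184,  0.0360207 ]), 'grasp_force': 0.0, 'gripper_width': 0.9987493990112886}
side [[484.13229012   0.         255.13704785]
 [  0.         484.13229012 190.16173434]
 [  0.           0.           1.        ]] [0.02282003 0.         0.         0.         0.        ] [-0.40554232  0.0490932   0.96219287] [-0.28110856  0.65675267 -0.64013758  0.28262659]
top [[378.93604355   0.         260.91389104]
 [  0.         378.93604355 190.87635574]
 [  0.           0.           1.        ]] [-0.07360237  0.          0.          0.          0.        ] [0.45336704 0.07315251 1.35609801] [ 0.03245944 -0.69557907  0.71717974 -0.02773726]
```

View pics/side0.png

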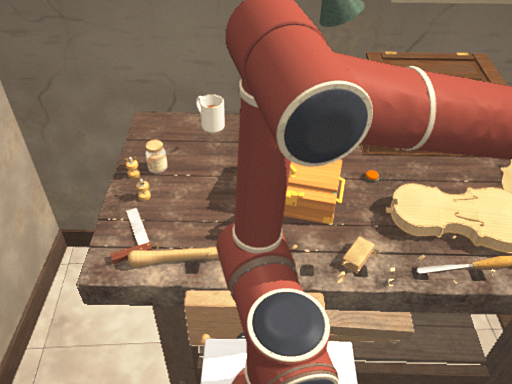

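View pics/top0.png

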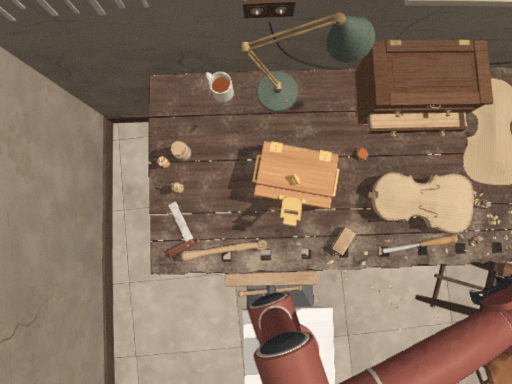

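The side view is mostly blocked by the arm. The top view shows the case around (297,175), slightly turned. The hasp leans out front at about (290,212), and the button at about (295,180) is askew. I'll zoom in on that area.

```bash
cat > h.py <<'E'
import numpy as np, cv2
from scipy.spatial.transform import Rotation as R
from plant import manip
def rot(q): return R.from_quat([q[1],q[2],q[3],q[0]])
class Cam:
    def __init__(s,n):
        f=manip.grab_frame(n);s.im=f["image"];s.K=f["mtx"];s.d=np.array(f["dist_coeffs"]);s.e=np.array(f["eye"])
        q=np.array(f["rotation"]);s.R=rot(q).as_matrix() if q.size==4 else q
    def proj(s,P):
        return cv2.projectPoints(np.atleast_2d(P).astype(float),cv2.Rodrigues(s.R.T)[0],-s.R.T@s.e,s.K,s.d)[0].reshape(-1,2)
    def ray(s,uv):
        n=cv2.undistortPoints(np.array([[uv]],float),s.K,s.d).ravel();return s.R@np.r_[n,1]
    def plane(s,uv,z):
        r=s.ray(uv);return s.e+r*(z-s.e[2])/r[2]
E
python3 - <<'E'
from h import *
c=Cam("top");print(c.proj([[0,0,0],[.5,0,0],[.5,.2,0]]))
x0,y0=240,130
cr=c.im[y0:y0+110,x0:x0+120];cv2.imwrite("pics/crop.png",cv2.resize(cr,None,fx=5.4,fy=5.4,interpolation=cv2.INTER_CUBIC))
E
```

```text
[[288.71374468 351.59591428]
 [283.98462465 209.46708267]
 [228.13081208 211.16694003]]
```

View pics/crop.png

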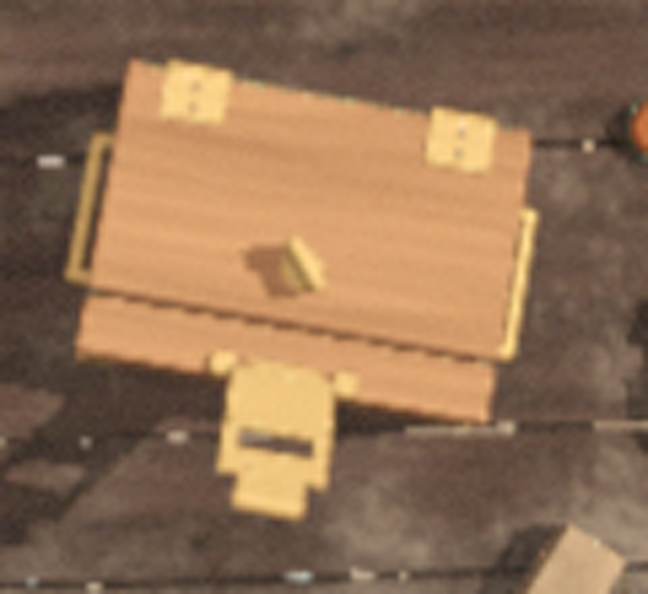

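The zoom shows these features, in crop pixels (5.4x, offset 240,130):
- **Rear lid corners:** (132,60) and (530,132).
- **Front rail corners:** (78,355) and (490,420).
- **Button wing:** from (293,238) to (325,288).
- **Pin knuckles:** (222,362) and (347,383).
- **Hasp roll:** ends at (233,510) and (303,520), leaning out over the front.

```bash
python3 - <<'E'
from h import *
c=Cam("top")
P=lambda u,v,z:c.plane((240+(u+.5)/5.4-.5,130+(v+.5)/5.4-.5),z)[:2]
a,b,f,g=P(132,60,.08),P(530,132,.08),P(78,355,.078),P(490,420,.078)
print(a,b,f,g,np.linalg.norm(a-b),np.linalg.norm(f-g),np.linalg.norm(a-f),np.linalg.norm(b-g))
ctr=(a+b+f+g)/4
ly=(a-b)+(f-g);yaw=np.arctan2(ly[1],ly[0])-np.pi/2
lx=(a-f)+(b-g);print("yaw",yaw,np.arctan2(lx[1],lx[0]),"ctr",ctr)
def loc(p,y=yaw):
    return R.from_euler('z',-y).as_matrix()[:2,:2]@(p-ctr)
p,q=P(222,362,.084),P(347,383,.084);print("pin",loc(p),loc(q),loc((p+q)/2))
p,q=P(293,238,.114),P(325,288,.114);print("btn",loc(p),loc(q),loc((p+q)/2))
d=loc(p)-loc(q);print("btn angle",np.arctan2(-d[0],d[1]))
m=(268,515)
for al in(2.3,2.4,2.5,2.6):
    z=.084+.106*np.sin(al);print(al,loc(P(*m,z)),-.086+.106*np.cos(al)-.003*np.sin(al))
E
```

```text
[0.73436113 0.06413575] [ 0.68052936 -0.18606966] [0.54818539 0.10374975] [ 0.49947348 -0.15256363] 0.25593086541649734 0.2609011305814353 0.19034356392485655 0.18413007402577722
yaw -0.1997482288248944 -0.19654104689289512 ctr [ 0.61563734 -0.04268695]
pin [-0.08480138  0.04071849] [-0.08465331 -0.03818216] [-0.08472735  0.00126817]
btn [-0.00481591  0.01134541] [-0.03187912 -0.01286804] [-0.01834752 -0.00076131]
btn angle -0.8409171931644304
2.3 [-0.17424013  0.00221773] -0.15886237389219152
2.4 [-0.17419152  0.00172395] -0.16619012338902547
2.5 [-0.17413824  0.00118273] -0.17271663968028683
2.6 [-0.17408083  0.00059947] -0.1783767119725728
```

```bash
cat >> h.py <<'E'
CTR=np.array([.6155,-.0425]);YAW=-.199
def world(x,y): return CTR+R.from_euler('z',YAW).as_matrix()[:2,:2]@[x,y]
def to(P,psi=None):
    "tool-axis shift (mm) then turn (deg) to reach TCP P, tool down, tool y at world angle psi"
    s=manip.state();T=rot(s["tool_rot"]);d=T.inv().apply(np.array(P)-s["tool_pos"])*1e3
    out=[np.round(d,1)]
    if psi is not None:
        G=R.from_euler('z',psi+np.pi/2)*R.from_euler('x',np.pi)
        out.append(np.round(np.degrees((T.inv()*G).as_rotvec()),1))
    return out
def st():
    s=manip.state();print(round(s["time"],2),np.round(s["tool_pos"],4),"loc",np.round(R.from_euler('z',-YAW).as_matrix()[:2,:2]@(s["tool_pos"][:2]-CTR),4),"F",np.round(s["contact_force"],1),"w",round(s["gripper_width"]*85.4,1),"g",round(s["grasp_force"],1),"j",np.round(s["joint_pos"],2))
E
python3 -c "
from h import *
print(getattr(manip,'tcp_to_tips',None))
print(world(-.021,0),to([*world(-.021,0),.2],YAW-.84))"
```

```text
0.014
[ 0.59491444 -0.03834853] [array([ 531.2, -353.9,   24.9]), array([-0.1, -0. , -7.2])]
```

Request:
{"op": "servo_tool", "data": {
  "moves": [
    [[48.3, -32.2, 0, 0, 0, 0, 40], [48.3, -32.2, 0, 0, 0, 0, 40], [48.3, -32.2, 0, 0, 0, 0, 40], [48.3, -32.2, 0, 0, 0, 0, 40], [48.3, -32.2, 0, 0, 0, 0, 40], [48.3, -32.2, 0, 0, 0, 0, 40], [48.3, -32.2, 0, 0, 0, 0, 40], [48.3, -32.2, 0, 0, 0, 0, 40], [48.3, -32.2, 0, 0, 0, 0, 40], [48.3, -32.2, 0, 0, 0, 0, 40], [48.3, -32.2, 0, 0, 0, 0, 40], [0, 0, 25, 0, 0, -7.2, 40]]
  ]
}}

```text
time: 1.7
tool_pos: [0.5979, -0.0353, 0.2022]
tool_rot: [0.001, 0.964, 0.267, 0.002]
contact_force: [1.1, -0.5, -1.0]
gripper_width: 0.466
grasp_force: 0.0
```

```bash
python3 - <<'E'
from h import *
st();print(to([*world(-.021,0),.2],YAW-.84))
a=Cam("side");b=Cam("top");cv2.imwrite("pics/s1.png",a.im)
u,v=np.round(a.proj([[*world(-.05,0),.1]])[0]).astype(int)
print(u,v)
c1=cv2.resize(a.im[v-50:v+50,u-60:u+60],None,fx=6,fy=6,interpolation=2)
cv2.imwrite("pics/s1c.png",c1)
E
```

```text
1.7 [ 0.5979 -0.0353  0.2022] loc [-0.0187  0.0036] F [ 1.1 -0.5 -1. ] w 39.8 g 0.0 j [-0.18  0.    1.7   0.    1.43  0.85]
[array([-4.2,  1.1,  2.2]), array([ 0.2, -0.2,  0.5])]
289 179
```

View pics/s1c.png

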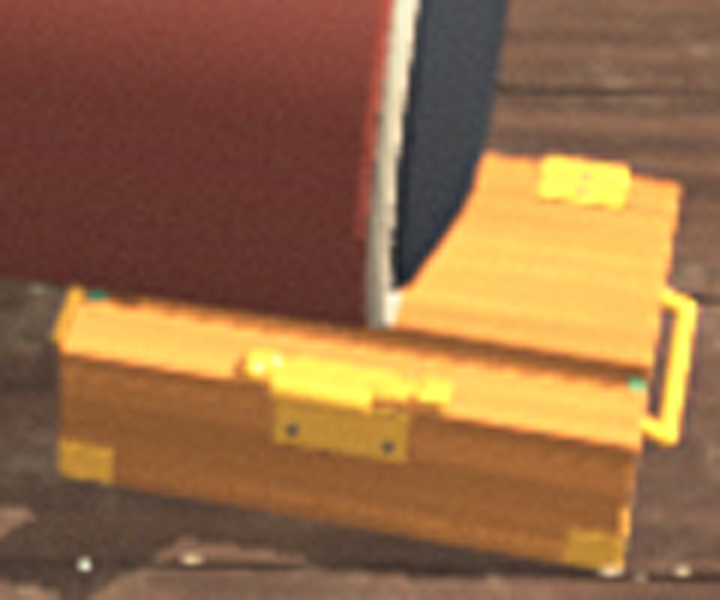

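The side view shows the case's front face between (60,480) and (620,572) along its bottom edge in the crop. The hasp is seen end-on at about (330,380), and the arm hides the button. I'll cross-check the case pose with these corners.

```bash
python3 - <<'E'
from h import *
a=Cam("side")
W=lambda x,y,z:[*world(x,y),z]
cr=lambda p:np.round((p-[229,129])*6+2.5)
print(cr(a.proj([W(-.095,.13,0),W(-.095,-.13,0),W(-.086,.04,.084),W(-.086,-.04,.084)])))
for al in (2.3,2.4,2.5,2.6):
  print(al,cr(a.proj([W(-.086+.106*np.cos(al)-.003*np.sin(al),y,.084+.106*np.sin(al)-.003*np.cos(al)*-1) for y in(.02,-.02)])).ravel())
print("L",to([*world(-.0205,0),.116],YAW-.84))
E
```

```text
[[ 61. 481.]
 [619. 574.]
 [261. 366.]
 [439. 395.]]
2.3 [281. 354. 378. 370.]
2.4 [277. 380. 374. 396.]
2.5 [273. 406. 370. 421.]
2.6 [270. 431. 366. 447.]
L [array([ 1.3,  1.5, 82.1]), array([-0.2,  0.2, -0. ])]
```

Request:
{"op": "servo_tool", "data": {
  "moves": [
    [[1.3, 1.5, 30, 0, 0, 0, 40], [0, 0, 30, 0, 0, 0, 40], [0, 0, 23, 0, 0, 0, 40], [0, 0, 0, 0, 0, 0, 40], [0, 0, 0, 0, 0, 0, 5], [0, 0, 0, 0, 0, 0, 5], [0, 0, 0, 0, 0, 0, 5], [0, 0, 0, 0, 0, 0, 5]]
  ]
}}

```text
time: 2.85
tool_pos: [0.5973, -0.0391, 0.1177]
tool_rot: [0.0, 0.965, 0.263, 0.0]
contact_force: [0.3, -0.5, -0.4]
gripper_width: 0.058
grasp_force: 0.0
```

```bash
python3 -c "
from h import *
st()"
```

```text
2.85 [ 0.5973 -0.0391  0.1177] loc [-0.0186 -0.0003] F [ 0.3 -0.5 -0.4] w 5.0 g 0.0 j [-0.19  0.08  1.77  0.    1.29  0.85]
```

```bash
python3 - <<'E'
from h import *
o=[]
for n in("side","top"):
    a=Cam(n);u,v=np.round(a.proj([[*world(-.02,0),.11]])[0]).astype(int);print(u,v)
    o.append(cv2.resize(a.im[v-40:v+40,u-30:u+30],None,fx=6,fy=6,interpolation=2))
cv2.imwrite("pics/c2.png",np.hstack(o))
E
```

```text
292 169
296 179
```

View pics/c2.png

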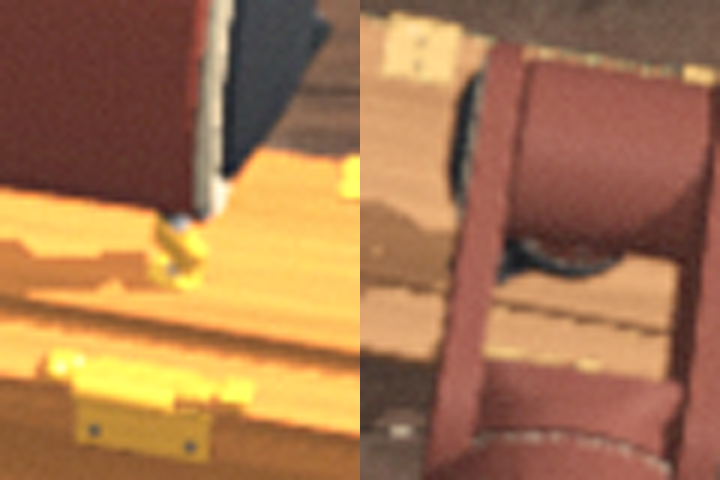

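The left panel shows the button near (178,250), with the grey fingertips at its top near (175,220). The closing seems to have missed it, or only just touched it. I'll close fully to check.

Request:
{"op": "servo_tool", "data": {
  "moves": [
    [[0, 0, 0, 0, 0, 0, 0], [0, 0, 0, 0, 0, 0, 0], [0, 0, 0, 0, 0, 0, 0]]
  ]
}}

```text
time: 3.32
tool_pos: [0.5969, -0.0391, 0.117]
tool_rot: [-0.0, 0.965, 0.263, -0.0]
contact_force: [-0.2, -0.2, 0.4]
gripper_width: -0.005
grasp_force: 0.0
```

```bash
python3 - <<'E'
from h import *
a=Cam("side");b=Cam("top");s=manip.state()
cr=lambda p:np.round((p-[262,129])*6+2.5)
t=s["tool_pos"]
print("tip,tcp",cr(a.proj([t-[0,0,.014],t])))
W=lambda x,y,z:[*world(x,y),z]
th=YAW-.84;d=np.array([-np.sin(th),np.cos(th),0])*.019
for z in(.106,.116):
    p=np.array(W(-.0206,0,z)); print(z,cr(a.proj([p-d,p,p+d])).tolist())
# triangulate wing centre
r1=a.ray((291.7+-.4,170.7-.4));p1=a.e
def tri(ua,ub):
    r1,r2=a.ray(ua),b.ray(ub);A=np.c_[r1,-r2];k=np.linalg.lstsq(A,b.e-a.e,rcond=None)[0]
    P,Q=a.e+k[0]*r1,b.e+k[1]*r2;return (P+Q)/2,np.linalg.norm(P-Q)
print(tri((262+178/6-.4,129+250/6-.4),(240+309/5.4-.4,130+263/5.4-.4)))
cv2.imwrite("pics/c3.png",cv2.resize(a.im[149:189,267:317],None,fx=12,fy=12,interpolation=2))
E
```

```text
tip,tcp [[180. 251.]
 [182. 228.]]
0.106 [[202.0, 273.0], [179.0, 249.0], [157.0, 225.0]]
0.116 [[203.0, 256.0], [180.0, 232.0], [158.0, 208.0]]
(array([ 0.59881287, -0.03964375,  0.10234597]), np.float64(0.0024702272261424856))
```

View pics/c3.png

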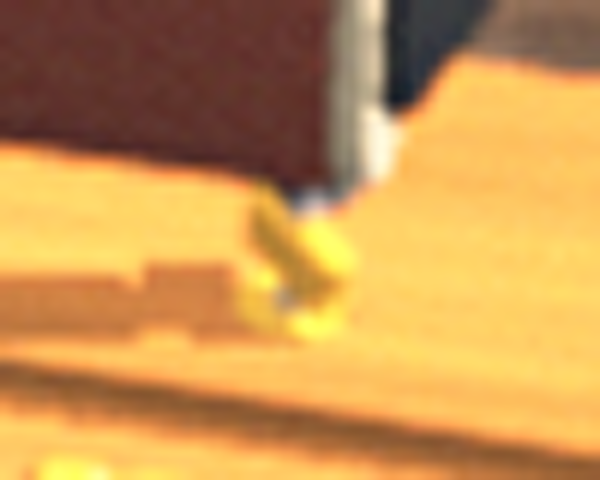

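The wing is still unpinched in this view. Its top runs from about (258,185) to (352,255), with the grey tip at (315,200) above or behind it, so the tips seem too high. I'll open, go lower and close again.

Request:
{"op": "servo_tool", "data": {
  "moves": [
    [[0, 0, 0, 0, 0, 0, 40], [0, 0, 0, 0, 0, 0, 40], [0, 0, 0, 0, 0, 0, 40], [0, 0, 10, 0, 0, 0, 40], [0, 0, 0, 0, 0, 0, 40], [0, 0, 0, 0, 0, 0, 5], [0, 0, 0, 0, 0, 0, 5], [0, 0, 0, 0, 0, 0, 5], [0, 0, 0, 0, 0, 0, 5]]
  ]
}}

```text
time: 4.55
tool_pos: [0.5967, -0.0387, 0.1071]
tool_rot: [-0.0, 0.965, 0.263, -0.0]
contact_force: [-1.8, 2.7, 0.6]
gripper_width: 0.067
grasp_force: 34.4
```

Request:
{"op": "servo_tool", "data": {
  "moves": [
    [[0, 0, 0, 0, 0, 0, 30], [0, 0, 0, 0, 0, 0, 30], [0, 0, 7, 0, 0, 0, 30], [0, 0, 0, 0, 0, 0, 30], [0, 0, 0, 0, 0, 0, 5], [0, 0, 0, 0, 0, 0, 5], [0, 0, 0, 0, 0, 0, 5], [0, 0, 0, 0, 0, 0, 5]]
  ]
}}

```text
time: 5.55
tool_pos: [0.5966, -0.0387, 0.1]
tool_rot: [-0.0, 0.965, 0.263, -0.0]
contact_force: [-2.4, 2.2, 0.5]
gripper_width: 0.086
grasp_force: 61.7
```

Request:
{"op": "servo_tool", "data": {
  "moves": [
    [[0, 0, 0, 0, 0, -8, 5], [0, 0, 0, 0, 0, -8, 5], [0, 0, 0, 0, 0, -8, 5], [0, 0, 0, 0, 0, -8, 5], [0, 0, 0, 0, 0, -8, 5], [0, 0, 0, 0, 0, -8, 5], [0, 0, 0, 0, 0, 0, 5], [0, 0, 0, 0, 0, 0, 5]]
  ]
}}

```text
time: 6.55
tool_pos: [0.5974, -0.0393, 0.1001]
tool_rot: [0.0, 0.775, 0.632, 0.0]
contact_force: [1.9, -0.2, -1.4]
gripper_width: 0.094
grasp_force: 61.3
```

```bash
python3 - <<'E'
from h import *
st();print(to([*world(-.0206,0),.1],YAW))
E
```

```text
6.55 [ 0.5974 -0.0393  0.1001] loc [-0.0184 -0.0004] F [ 1.9 -0.2 -1.4] w 8.0 g 61.3 j [-0.19  0.1   1.78  0.    1.26  0.01]
[array([ 0.4, -2.2,  0.1]), array([ 0.1, -0. , -0.2])]
```

Request:
{"op": "servo_tool", "data": {
  "moves": [
    [[0, 0, 0, 0, 0, 0, 40], [0, 0, 0, 0, 0, 0, 40], [0, 0, 0, 0, 0, 0, 40], [0, 0, 6, 0, 0, 0, 40], [0, 0, 0, 0, 0, 0, 40]]
  ]
}}

```text
time: 7.18
tool_pos: [0.5963, -0.039, 0.0932]
tool_rot: [-0.001, 0.774, 0.633, -0.001]
contact_force: [0.4, -0.3, -0.1]
gripper_width: 0.471
grasp_force: 0.0
```

Request:
{"op": "servo_tool", "data": {
  "moves": [
    [[0, 0, 6, 0, 0, 0, 40], [0, 0, 0, 0, 0, 0, 40], [0, 0, 0, 0, 0, 0, 40]]
  ]
}}

```text
time: 7.55
tool_pos: [0.5969, -0.0391, 0.088]
tool_rot: [-0.0, 0.774, 0.633, -0.0]
contact_force: [0.4, 0.2, 0.1]
gripper_width: 0.466
grasp_force: 0.0
```

Request:
{"op": "servo_tool", "data": {
  "moves": [
    [[0, 0, 5, 0, 0, 0, 40], [0, 0, 0, 0, 0, 0, 40], [0, 0, 0, 0, 0, 0, 40]]
  ]
}}

```text
time: 7.92
tool_pos: [0.597, -0.0391, 0.0832]
tool_rot: [0.0, 0.774, 0.633, 0.0]
contact_force: [-0.3, 0.2, 0.3]
gripper_width: 0.469
grasp_force: 0.4
```

Request:
{"op": "servo_tool", "data": {
  "moves": [
    [[0, 0, 4, 0, 0, 0, 40], [0, 0, 0, 0, 0, 0, 40], [0, 0, 0, 0, 0, 0, 40]]
  ]
}}

```text
time: 8.3
tool_pos: [0.597, -0.0391, 0.0793]
tool_rot: [-0.0, 0.774, 0.633, -0.0]
contact_force: [-1.0, -0.0, 3.1]
gripper_width: 0.466
grasp_force: 1.2
```

Request:
{"op": "servo_tool", "data": {
  "moves": [
    [[0, 0, -40, 0, 0, 0, 40], [0, 0, -50, 0, 0, 0, 60], [0, 0, -40, 0, 0, 10, 60], [0, 0, 0, 0, 0, 10, 60], [0, 0, 0, 0, 0, 10, 60], [0, 0, 0, 0, 0, 10, 60], [0, 0, 0, 0, 0, 10, 60], [0, 0, 0, 0, 0, 10, 60], [0, 0, 0, 0, 0, 10, 60], [0, 0, 0, 0, 0, 10, 60], [0, 0, 0, 0, 0, 10, 60]]
  ]
}}

```text
time: 9.68
tool_pos: [0.5968, -0.0391, 0.2086]
tool_rot: [0.0, 0.995, -0.103, -0.0]
contact_force: [0.6, -0.9, -0.2]
gripper_width: 0.701
grasp_force: 0.0
```

```bash
python3 - <<'E'
from h import *
st();print(to([*world(-.167,0),.2],YAW-np.pi/2))
o=[]
for n in("side","top"):
    a=Cam(n);u,v=np.round(a.proj([[*world(-.03,0),.1]])[0]).astype(int);print(u,v)
    o.append(cv2.resize(a.im[v-40:v+40,u-30:u+30],None,fx=6,fy=6,interpolation=2))
cv2.imwrite("pics/c4.png",np.hstack(o))
E
```

```text
9.68 [ 0.5968 -0.0391  0.2086] loc [-0.019  -0.0004] F [ 0.6 -0.9 -0.2] w 59.9 g 0.0 j [-0.19  0.    1.69 -0.    1.45  1.59]
[array([-148. ,    0.7,    8.6]), array([ 0. ,  0. , -0.4])]
291 174
296 182
```

View pics/c4.png

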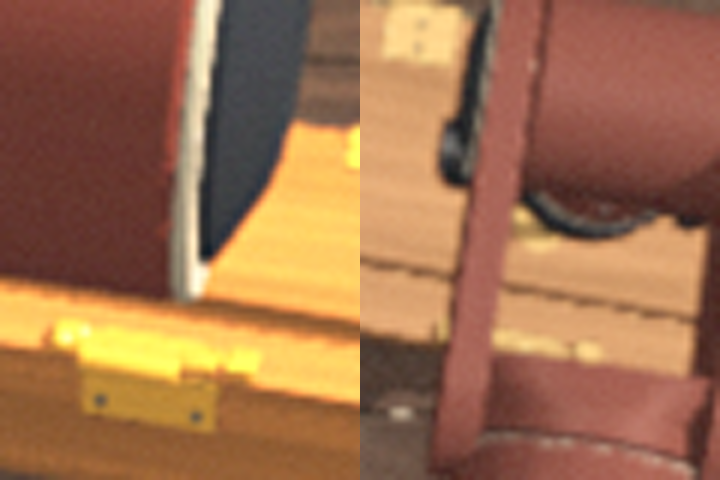

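In the right panel the wing near (535,235) now lies along the case's y, so the button looks aligned. Next is the hasp roll.

Request:
{"op": "servo_tool", "data": {
  "moves": [
    [[-50, 0, 0, 0, 0, 0, 60], [-50, 0, 0, 0, 0, 0, 60], [-48, 0.7, 0, 0, 0, 0, 60], [0, 0, 30, 0, 0, 0, 60], [0, 0, 30, 0, 0, 0, 60], [0, 0, 9, 0, 0, 0, 60], [0, 0, 0, 0, 0, 0, 60], [0, 0, 0, 0, 0, 0, 30], [0, 0, 0, 0, 0, 0, 30], [0, 0, 0, 0, 0, 0, 30]]
  ]
}}

```text
time: 11.02
tool_pos: [0.4524, -0.0079, 0.1418]
tool_rot: [-0.003, 0.995, -0.1, 0.0]
contact_force: [-2.7, 8.9, 2.5]
gripper_width: 0.439
grasp_force: 59.6
```

```bash
python3 - <<'E'
from h import *
st()
E
```

```text
11.03 [ 0.4524 -0.0079  0.1418] loc [-0.1667  0.0016] F [-2.7  8.9  2.5] w 37.5 g 59.6 j [-0.19 -0.32  2.09  0.01  1.37  1.58]
```

```bash
python3 - <<'E'
from h import *
a=np.r_[np.linspace(2.4,.6,10),np.linspace(.5,0,6)]
x=106*np.cos(a)-3*np.sin(a);z=106*np.sin(a)+3*np.cos(a)
print(np.round(np.c_[a[1:],np.diff(x),-np.diff(z)],1).tolist())
E
```

```text
[[2.2, 15.4, -14.5], [2.0, 18.0, -11.2], [1.8, 19.8, -7.4], [1.6, 20.9, -3.3], [1.4, 21.2, 0.9], [1.2, 20.6, 5.1], [1.0, 19.1, 9.1], [0.8, 17.0, 12.7], [0.6, 14.1, 15.8], [0.5, 5.8, 8.9], [0.4, 4.9, 9.4], [0.3, 3.9, 9.9], [0.2, 2.9, 10.2], [0.1, 1.9, 10.4], [0.0, 0.8, 10.6]]
```

Request:
{"op": "servo_tool", "data": {
  "moves": [
    [[15.4, 0, -14.5, 0, 0, 0, 30], [18, -0.5, -11.2, 0, 0, 0, 30], [19.8, -0.5, -7.4, 0, 0, 0, 30], [20.9, 0, -3.3, 0, 0, 0, 30], [21.2, 0, 0.9, 0, 0, 0, 30], [20.6, 0, 5.1, 0, 0, 0, 30], [19.1, 0, 9.1, 0, 0, 0, 30], [17, 0, 12.7, 0, 0, 0, 30], [14.1, 0, 15.8, 0, 0, 0, 30], [0, 0, 0, 0, 0, 0, 30]]
  ]
}}

```text
time: 12.28
tool_pos: [0.615, -0.0426, 0.1323]
tool_rot: [-0.0, 0.995, -0.1, -0.001]
contact_force: [0.3, 0.3, 0.8]
gripper_width: 0.355
grasp_force: 0.0
```

```bash
python3 - <<'E'
from h import *
st()
E
```

```text
12.28 [ 0.615  -0.0426  0.1323] loc [-0.0005 -0.0002] F [0.3 0.3 0.8] w 30.3 g 0.0 j [-0.19  0.11  1.72 -0.    1.32  1.58]
```

The roll slipped out (width 30, no grip force). I'll look at where the hasp is.

```bash
python3 - <<'E'
from h import *
o=[]
for n in("side","top"):
    a=Cam(n);u,v=np.round(a.proj([[*world(-.07,0),.12]])[0]).astype(int);print(u,v)
    o.append(cv2.resize(a.im[v-50:v+50,u-40:u+40],None,fx=5,fy=5,interpolation=2))
cv2.imwrite("pics/c5.png",np.hstack(o))
E
```

```text
289 178
294 194
```

View pics/c5.png

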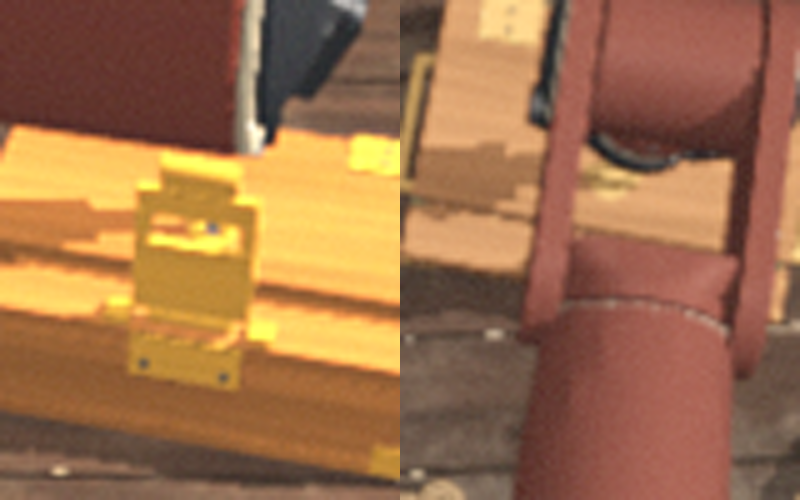

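The hasp is now near upright, with the roll at about (200,165) in the left panel, which is pixel (289,161) in the side image. The button shows through the slot. I'll work out the angle.

```bash
python3 - <<'E'
from h import *
a=Cam("side")
for al in np.arange(.6,2.3,.2):
  print(round(al,1),np.round((a.proj([[*world(-.086+.106*np.cos(al)-.003*np.sin(al),0),.084+.106*np.sin(al)+.003*np.cos(al)]])[0]-[249,128])*5+2))
E
```

```text
0.6 [225. 131.]
0.8 [223. 124.]
1.0 [219. 125.]
1.2 [214. 134.]
1.4 [208. 151.]
1.6 [201. 176.]
1.8 [193. 207.]
2.0 [186. 244.]
2.2 [178. 285.]
```

Request:
{"op": "servo_tool", "data": {
  "moves": [
    [[0, 0, -50, 0, 0, 0, 10], [0, 0, -50, 0, 0, 0, 0], [-42, 0, 0, 0, 0, 0, 0], [-42, 0, 0, 0, 0, 0, 0], [-42, 0, 0, 0, 0, 0, 0], [0, 0, 35, 0, 0, 0, 0], [0, 0, 30, 0, 0, 0, 0], [0, 0, 0, 0, 0, 0, 0]]
  ]
}}

```text
time: 13.42
tool_pos: [0.4894, -0.0169, 0.1663]
tool_rot: [-0.0, 0.995, -0.1, -0.002]
contact_force: [0.4, 0.4, 0.8]
gripper_width: 0.002
grasp_force: 0.0
```

```bash
python3 - <<'E'
from h import *
st()
a=np.arange(1.5,.65,-.1)
x=106*np.cos(a)-3*np.sin(a);z=106*np.sin(a)+3*np.cos(a)
print((x-86-17)[0],(84+z)[0]-12)
print(np.round(np.c_[a[1:],np.diff(x),-np.diff(z)],1).tolist())
E
```

```text
13.43 [ 0.4894 -0.0169  0.1663] loc [-0.1287  0.0002] F [0.4 0.4 0.8] w 0.1 g 0.0 j [-0.19 -0.23  1.98  0.    1.4   1.58]
-98.49434158303565 177.94668018503287
[[1.4, 10.6, 1.0], [1.3, 10.4, 2.0], [1.2, 10.1, 3.1], [1.1, 9.8, 4.1], [1.0, 9.3, 5.0], [0.9, 8.8, 5.9], [0.8, 8.2, 6.8], [0.7, 7.4, 7.5]]
```

Request:
{"op": "servo_tool", "data": {
  "moves": [
    [[15, 0, -5, 0, 0, 0, 0], [13, 0, -3, 0, 0, 0, 0], [10.6, 0, 1, 0, 0, 0, 0], [10.4, 0, 2, 0, 0, 0, 0], [10.1, 0, 3.1, 0, 0, 0, 0], [9.8, 0, 4.1, 0, 0, 0, 0], [9.3, 0, 5, 0, 0, 0, 0], [8.8, 0, 5.9, 0, 0, 0, 0], [8.2, 0, 6.8, 0, 0, 0, 0], [7.4, 0, 7.5, 0, 0, 0, 0], [0, 0, 0, 0, 0, 0, 0]]
  ]
}}

```text
time: 14.8
tool_pos: [0.5917, -0.0377, 0.1394]
tool_rot: [-0.0, 0.995, -0.1, -0.001]
contact_force: [-1.2, 0.2, 0.8]
gripper_width: -0.001
grasp_force: 0.0
```

```bash
python3 - <<'E'
from h import *
st()
o=[]
for n in("side","top"):
    a=Cam(n);u,v=(289,168) if n=="side" else (294,190)
    o.append(cv2.resize(a.im[v-50:v+50,u-40:u+40],None,fx=5,fy=5,interpolation=2))
cv2.imwrite("pics/c6.png",np.hstack(o))
E
```

```text
14.8 [ 0.5917 -0.0377  0.1394] loc [-0.0243 -0.0001] F [-1.2  0.2  0.8] w -0.1 g 0.0 j [-0.19  0.05  1.77  0.    1.33  1.58]
```

View pics/c6.png

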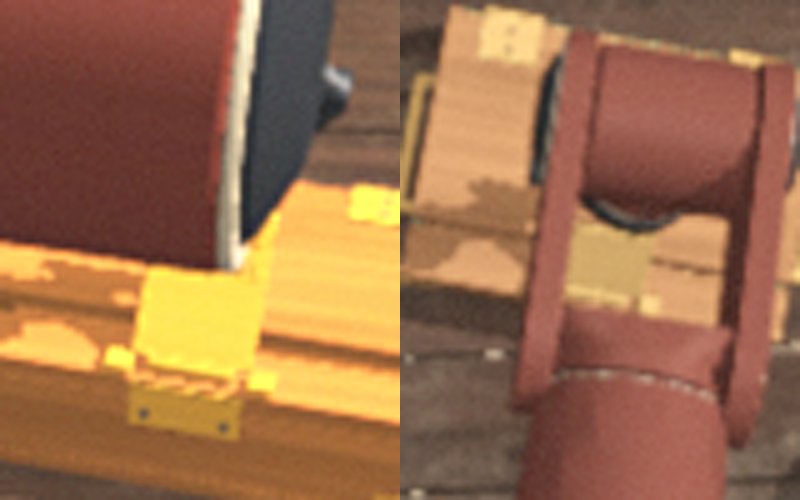

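Hasp is leaning over at about 0.75 rad (the strap fills (135–265, 270–370) in the left panel). I'll rise, move above the roll and press down along the arc.

Request:
{"op": "servo_tool", "data": {
  "moves": [
    [[0, 0, -38, 0, 0, 0, 0], [17, 0, -4, 0, 0, 0, 0], [0, 0, 12, 0, 0, 0, 0], [4, 0, 8, 0, 0, 0, 0], [4, 0, 8, 0, 0, 0, 0], [4, 0, 8, 0, 0, 0, 0], [4, 0, 8, 0, 0, 0, 0], [4, 0, 8, 0, 0, 0, 0], [0, 0, 0, 0, 0, 0, 0]]
  ]
}}

```text
time: 16.02
tool_pos: [0.628, -0.0451, 0.1298]
tool_rot: [-0.0, 0.995, -0.1, -0.001]
contact_force: [0.1, 0.8, -0.0]
gripper_width: 0.002
grasp_force: 0.0
```

```bash
python3 - <<'E'
from h import *
st()
E
```

```text
16.02 [ 0.628  -0.0451  0.1298] loc [ 0.0128 -0.0001] F [ 0.1  0.8 -0. ] w 0.1 g 0.0 j [-0.19  0.14  1.68  0.    1.32  1.58]
```

Request:
{"op": "servo_tool", "data": {
  "moves": [
    [[2, 0, 8, 0, 0, 0, 0], [2, 0, 8, 0, 0, 0, 0], [1, 0, 5, 0, 0, 0, 0], [0, 0, 0, 0, 0, 0, 0]]
  ]
}}

```text
time: 16.52
tool_pos: [0.6318, -0.0458, 0.1079]
tool_rot: [-0.0, 0.995, -0.1, -0.002]
contact_force: [-0.2, 0.1, -0.5]
gripper_width: -0.003
grasp_force: 0.0
```

Request:
{"op": "servo_tool", "data": {
  "moves": [
    [[1, 0, 5, 0, 0, 0, 0], [0, 0, 4, 0, 0, 0, 0], [0, 0, 0, 0, 0, 0, 0]]
  ]
}}

```text
time: 16.9
tool_pos: [0.6337, -0.0462, 0.1]
tool_rot: [-0.0, 0.995, -0.1, -0.0]
contact_force: [0.0, -0.7, 0.0]
gripper_width: 0.0
grasp_force: 0.1
```

Request:
{"op": "servo_tool", "data": {
  "moves": [
    [[0, 0, 5, 0, 0, 0, 0], [0, 0, 4, 0, 0, 0, 0], [0, 0, 0, 0, 0, 0, 0]]
  ]
}}

```text
time: 17.27
tool_pos: [0.6336, -0.0462, 0.0909]
tool_rot: [-0.0, 0.995, -0.1, -0.001]
contact_force: [0.5, -0.2, 0.3]
gripper_width: 0.002
grasp_force: 0.2
```

```bash
python3 - <<'E'
from h import *
st()
o=[]
for n in("side","top"):
    a=Cam(n);u,v=(289,168) if n=="side" else (294,190)
    o.append(cv2.resize(a.im[v-50:v+50,u-40:u+40],None,fx=5,fy=5,interpolation=2))
cv2.imwrite("pics/c7.png",np.hstack(o))
E
```

```text
17.27 [ 0.6336 -0.0462  0.0909] loc [ 0.0185 -0.0001] F [ 0.5 -0.2  0.3] w 0.1 g 0.2 j [-0.19  0.19  1.69 -0.    1.26  1.58]
```

View pics/c7.png

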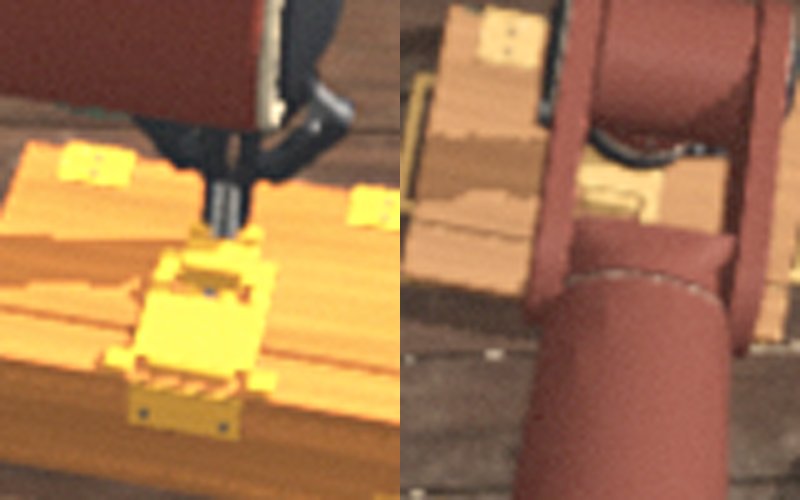

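The hasp is down with the button's wing showing through the slot at about (208,275) in the left panel. The fingertips are on the roll at (222,235). I'll press the lid shut from here.

Request:
{"op": "servo_tool", "data": {
  "moves": [
    [[0, 0, 4, 0, 0, 0, 0], [0, 0, 0, 0, 0, 0, 0], [0, 0, 0, 0, 0, 0, 0]]
  ]
}}

```text
time: 17.75
tool_pos: [0.6338, -0.0463, 0.0874]
tool_rot: [-0.0, 0.995, -0.1, -0.0]
contact_force: [0.5, 0.0, 0.3]
gripper_width: 0.001
grasp_force: 0.2
```

Request:
{"op": "servo_tool", "data": {
  "moves": [
    [[0, 0, 4, 0, 0, 0, 0], [0, 0, 0, 0, 0, 0, 0], [0, 0, 0, 0, 0, 0, 0]]
  ]
}}

```text
time: 18.12
tool_pos: [0.6342, -0.0464, 0.0856]
tool_rot: [0.0, 0.995, -0.1, 0.0]
contact_force: [-4.1, 0.7, 9.5]
gripper_width: -0.002
grasp_force: 5.0
```

Request:
{"op": "servo_tool", "data": {
  "moves": [
    [[0, 0, 4, 0, 0, 0, 0], [0, 0, 0, 0, 0, 0, 0], [0, 0, 0, 0, 0, 0, 0]]
  ]
}}

```text
time: 18.5
tool_pos: [0.6344, -0.0464, 0.0851]
tool_rot: [0.0, 0.995, -0.1, -0.0]
contact_force: [-13.5, 1.3, 23.8]
gripper_width: 0.001
grasp_force: 12.5
```

Request:
{"op": "servo_tool", "data": {
  "moves": [
    [[0, 0, -30, 0, 0, 0, 0], [0, 0, -35, 0, 0, 0, 24], [-41.5, 0, 0, 0, 0, -9, 24], [0, 0, 0, 0, 0, -9, 24], [0, 0, 0, 0, 0, -9, 24], [0, 0, 0, 0, 0, -9, 24], [0, 0, 0, 0, 0, -9, 24], [0, 0, 0, 0, 0, -9, 24], [0, 0, 0, 0, 0, -9, 24], [0, 0, 0, 0, 0, -9, 24], [0, 0, 0, 0, 0, -9, 24], [0, 0, 0, 0, 0, -9, 24]]
  ]
}}

```text
time: 20.0
tool_pos: [0.5929, -0.038, 0.144]
tool_rot: [-0.0, 0.773, 0.635, -0.0]
contact_force: [0.4, -0.2, 0.4]
gripper_width: 0.28
grasp_force: 0.0
```

```bash
python3 - <<'E'
from h import *
st();print(to([*world(-.023,0),.09],YAW))
E
```

```text
20.0 [ 0.5929 -0.038   0.144 ] loc [-0.023 -0.   ] F [ 0.4 -0.2  0.4] w 23.9 g 0.0 j [-0.19  0.04  1.76 -0.    1.34  0.01]
[array([ 0. ,  0.1, 54. ]), array([-0.1,  0. ,  0.2])]
```

Request:
{"op": "servo_tool", "data": {
  "moves": [
    [[0, 0, 25, 0, 0, 0, 24], [0, 0, 25, 0, 0, 0, 24], [0, 0, 6, 0, 0, 0, 24], [0, 0, 0, 0, 0, 0, 24], [0, 0, 0, 0, 0, 0, 24]]
  ]
}}

```text
time: 20.62
tool_pos: [0.594, -0.0382, 0.0897]
tool_rot: [0.001, 0.774, 0.633, 0.001]
contact_force: [0.2, 1.0, 0.5]
gripper_width: 0.279
grasp_force: 0.0
```

Request:
{"op": "servo_tool", "data": {
  "moves": [
    [[0, 0, 4, 0, 0, 0, 24], [0, 0, 0, 0, 0, 0, 24], [0, 0, 0, 0, 0, 0, 24]]
  ]
}}

```text
time: 21.0
tool_pos: [0.594, -0.0382, 0.0852]
tool_rot: [0.001, 0.774, 0.633, 0.001]
contact_force: [1.3, 0.1, 1.9]
gripper_width: 0.287
grasp_force: 0.9
```

Request:
{"op": "servo_tool", "data": {
  "moves": [
    [[0, 0, 3, 0, 0, 0, 24], [0, 0, 0, 0, 0, 0, 24], [0, 0, 0, 0, 0, 0, 24]]
  ]
}}

```text
time: 21.38
tool_pos: [0.5932, -0.038, 0.0813]
tool_rot: [-0.0, 0.774, 0.633, -0.0]
contact_force: [1.0, -0.5, 0.9]
gripper_width: 0.284
grasp_force: 0.7
```

Request:
{"op": "servo_tool", "data": {
  "moves": [
    [[0, 0, 3, 0, 0, 0, 24], [0, 0, 0, 0, 0, 0, 24], [0, 0, 0, 0, 0, 0, 24]]
  ]
}}

```text
time: 21.75
tool_pos: [0.5933, -0.038, 0.0795]
tool_rot: [-0.0, 0.774, 0.633, -0.0]
contact_force: [-1.8, -1.3, 6.9]
gripper_width: 0.285
grasp_force: 3.6
```

Request:
{"op": "servo_tool", "data": {
  "moves": [
    [[0, 0, 2, 0, 0, 0, 24], [0, 0, 0, 0, 0, 0, 24], [0, 0, 0, 0, 0, 0, 24]]
  ]
}}

```text
time: 22.12
tool_pos: [0.5934, -0.0381, 0.0794]
tool_rot: [-0.0, 0.774, 0.633, -0.0]
contact_force: [-5.7, 0.8, 15.0]
gripper_width: 0.28
grasp_force: 7.9
```

Request:
{"op": "servo_tool", "data": {
  "moves": [
    [[0, 0, 2, 0, 0, 0, 24], [0, 0, 0, 0, 0, 0, 24], [0, 0, 0, 0, 0, 0, 24]]
  ]
}}

```text
time: 22.5
tool_pos: [0.5935, -0.0381, 0.0791]
tool_rot: [-0.0, 0.774, 0.633, -0.001]
contact_force: [-11.5, 2.6, 23.8]
gripper_width: 0.283
grasp_force: 11.9
```

Request:
{"op": "servo_tool", "data": {
  "moves": [
    [[0, 0, -1, 0, 0, 0, 18], [0, 0, -1, 0, 0, 0, 4], [0, 0, 0, 0, 0, 0, 4], [0, 0, 0, 0, 0, 0, 4], [0, 0, 0, 0, 0, 0, 4]]
  ]
}}

```text
time: 23.12
tool_pos: [0.5943, -0.0381, 0.0796]
tool_rot: [0.001, 0.774, 0.633, 0.001]
contact_force: [-4.2, 1.6, 14.3]
gripper_width: 0.097
grasp_force: 69.6
```

Request:
{"op": "servo_tool", "data": {
  "moves": [
    [[0, 0, 0, 0, 0, 8, 4], [0, 0, 0, 0, 0, 8, 4], [0, 0, 0, 0, 0, 8, 4], [0, 0, 0, 0, 0, 8, 4], [0, 0, 0, 0, 0, 0, 4]]
  ]
}}

```text
time: 23.75
tool_pos: [0.5939, -0.038, 0.0795]
tool_rot: [0.0, 0.919, 0.395, 0.0]
contact_force: [-5.4, 2.4, 15.6]
gripper_width: 0.101
grasp_force: 70.1
```

Request:
{"op": "servo_tool", "data": {
  "moves": [
    [[0, 0, 0, 0, 0, 8, 4], [0, 0, 0, 0, 0, 8, 4], [0, 0, 0, 0, 0, 8, 4], [0, 0, 0, 0, 0, 8, 4], [0, 0, 0, 0, 0, 8, 4], [0, 0, 0, 0, 0, 8, 4], [0, 0, 0, 0, 0, 8, 4], [0, 0, 0, 0, 0, 2, 4], [0, 0, 0, 0, 0, 0, 4]]
  ]
}}

```text
time: 24.88
tool_pos: [0.5938, -0.0372, 0.0794]
tool_rot: [-0.001, 0.995, -0.1, 0.0]
contact_force: [-5.9, 3.4, 14.7]
gripper_width: 0.099
grasp_force: 64.8
```

```bash
python3 - <<'E'
from h import *
st();print(to([*world(-.023,0),.08],YAW-np.pi/2),manip.state()["ft_torque"])
E
```

```text
24.88 [ 0.5938 -0.0372  0.0794] loc [-0.0223  0.0009] F [-5.9  3.4 14.7] w 8.5 g 64.8 j [-0.19  0.11  1.8   0.    1.23  1.58]
[array([-0.7,  0.9, -0.6]), array([-0.1,  0. , -0.1])] [ 0.63091213  0.96750389 -0.04311996]
```

Fully turned and still gripped at the wing's width. I'll open, raise straight up, back off, and check numerically.

Request:
{"op": "servo_tool", "data": {
  "moves": [
    [[0, 0, 0, 0, 0, 0, 26], [0, 0, 0, 0, 0, 0, 26], [0, 0, 0, 0, 0, 0, 26], [0, 0, -10, 0, 0, 0, 26], [0, 0, -30, 0, 0, 0, 26], [0, 0, -50, 0, 0, 0, 26], [0, 0, -50, 0, 0, 0, 26], [0, 60, 0, 0, 0, 0, 26], [0, 60, 0, 0, 0, 0, 26], [0, 60, 0, 0, 0, 0, 26], [0, 60, 0, 0, 0, 0, 26], [0, 60, 0, 0, 0, 0, 26]]
  ]
}}

```text
time: 26.38
tool_pos: [0.5321, -0.3331, 0.2156]
tool_rot: [-0.001, 0.995, -0.1, -0.001]
contact_force: [0.5, -0.6, -1.1]
gripper_width: 0.306
grasp_force: 0.0
```

Request:
{"op": "servo_tool", "data": {
  "moves": [
    [[0, 60, 0, 0, 0, 0, 26], [0, 0, 0, 0, 0, 0, 26], [0, 0, 0, 0, 0, 0, 26]]
  ]
}}

```text
time: 26.75
tool_pos: [0.521, -0.39, 0.2155]
tool_rot: [-0.001, 0.995, -0.1, -0.001]
contact_force: [-0.3, 0.0, -0.4]
gripper_width: 0.302
grasp_force: 0.0
```

```bash
python3 - <<'E'
from h import *
st()
# dense brass/shade mask dump round the button in the top view, in case axes, 4 mm grid at z=.106
for n in("top","side"):
    a=Cam(n);print(n)
    g=cv2.cvtColor(a.im,cv2.COLOR_BGR2HSV)
    for x in np.arange(.04,-.10,-.006):
        P=a.proj([[*world(x,y),.106] for y in np.arange(.042,-.043,-.006)])
        px=cv2.remap(g,P[:,0].astype(np.float32)[None],P[:,1].astype(np.float32)[None],cv2.INTER_NEAREST)[0]
        print("%6.3f"%x," ".join("%3d/%3d"%(p[0]*1,p[2]) for p in px))
    cv2.imwrite(f"pics/end_{n}.png",a.im)
E
```

```text
26.75 [ 0.521  -0.39    0.2155] loc [-0.0239 -0.3593] F [-0.3  0.  -0.4] w 25.8 g 0.0 j [-0.76  0.12  1.56  0.    1.47  1.01]
top
 0.040  14/210  14/213  14/213  14/212  14/214  14/213  14/212  14/214  14/212  14/215  14/215  14/213  14/216  14/216  14/216
 0.034  14/215  14/214  14/216  14/215  14/215  14/213  14/213  14/212  14/211  14/212  14/211  14/213  14/212  13/214  14/210
 0.028  14/217  14/215  14/217  14/218  14/211  14/216  16/220  14/213  14/216  16/220  15/218  14/218  14/217  14/219  14/219
 0.022  14/221  14/222  14/223  14/195  19/250  19/254  19/248  19/253  19/253  18/245  17/237  14/221  14/221  14/220  14/219
 0.016  14/219  13/181  13/163  14/160  18/209  18/207  19/216  19/232  18/207  19/223  18/232  14/225  14/224  14/223  14/227
 0.010  14/224  13/190  13/186  16/190  19/225  19/255  19/255  19/241  19/255  19/255  17/238  14/227  15/228  14/228  14/227
 0.004  14/229  14/228  18/236  18/225  20/255  20/255  19/255  19/254  20/255  19/251  17/235  15/221  14/223  14/223  14/224
-0.002  14/187  14/174  19/252  20/255  20/255  19/255  19/255  20/255  20/255  1
[... 4430 characters left out ...]
5  30/255  29/255  29/255  29/255  29/255  30/255  17/252  17/252
-0.074  18/253  17/253  25/255  30/255  29/255  29/255  29/255  29/255  29/255  29/255  29/255  29/255  30/255  17/253  18/252
-0.080  15/242  16/253  17/234  29/255  29/255  29/255  29/255  29/255  29/255  29/255  29/255  29/255  30/255  14/234  16/251
-0.086  13/214  13/223  22/255  30/255  29/255  29/255  29/255  29/255  29/255  29/255  29/255  29/255  29/255  13/229  13/217
-0.092  19/255  19/255  27/255  29/255  29/255  29/255  29/255  29/255  29/255  29/255  29/255  29/255  30/255  19/255  19/255
-0.098  20/254  22/253  23/254  30/255  29/255  29/255  30/255  29/255  29/255  30/255  29/255  30/255  28/255  20/255  20/255
```

The top-view samples show the wing running across the slot: a bright column at y≈0 from x −0.008 to −0.038, with the dark slot on both sides. The roll sits at x≈0.016 (about 0.020 expected when flat), so I'm handing in.

```bash
python3 -c "
from plant import manip
print(manip.job_done())"
```

```text
the job is handed in; nothing more can be done
None
```

I handed the job in at about 27 s of the 64 s: the hasp is over the button, the lid is pressed shut and the button is turned square across the slot, by the final top-view pixels and the press forces; no verdict came back.

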